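# Clear the slideway of the rivet press and run the loaded nest home

## Robot

A 6-joint arm with a two-finger parallel gripper is mounted at the origin on the work surface. World frame = base frame: x ahead of the robot, y to its left, z up, the work surface at z = 0. Lengths are in mm, angles in rad, forces in N, time in s.
With the tool pointing down it reaches from about 250 to 775 mm from the base axis. Payload 4 kg.
Tool frame: the origin (TCP) lies on the centre line of the jaws, within the pads' length; the fingertips stand 14 mm ahead of it and the grasp point (between the pads) lies 5 mm behind it; z points along the fingers, y is the line along which they close (so a half turn about z gives the same grasp; the last joint's range is limited). The gripper opens to 85 mm and grips with 20 to 120 N. Pads are 22 mm wide; open, the fingers measure 114 mm over their backs; the gripper's body (76 mm by 85 mm) begins 54 mm behind the grasp point. The pads swing forward as they close: fully open they stand 13 mm farther back than shut.
Start: joints at [1.04, 0.087, 1.371, -0, 1.684, -0.103], TCP at [228.188, 500.446, 245.341] pointing down, gripper open.
Joint ranges: [-3.1, 3.1], [-0.76, 2.03], [0.27, 2.55], [-1.08, 4.22], [0.17, 2.65], [-2.57, 2.57]. Speed limits (rad/s): [2.79, 2.79, 3.14, 3.14, 3.14, 3.14].

## Interface

Orientations are given as a rotation vector (axis times angle).
In Python, from workcell import env, get_image, camera_params, ticket gives the robot as it stands. The module is installed in compiled form; this text tells all that it offers.
- The arm moves only by the shell command python3 -m pendant 'ROWS' [OPENING] [FORCE]. ROWS is text: rows parted by semicolons, each of 6 numbers parted by spaces: the shift along the world's x, y, z normalised to -1 to 1, where 1 is 0.4 m, then the turn, a rotation vector about the world's x, y, z normalised to -1 to 1, where 1 is 0.08 rad. A call has 1 to 20 rows; each row shifts and turns the commanded pose from where the row before left it; what a row does not reach is not made up. A row lasts 1/10 s, in which the tool goes at most 50 mm and 8.59 degrees, less where a joint would pass 70% of its speed; a pose out of reach is approached as far as the arm can. A call with a number of a shift or a turn outside -1 to 1 is refused whole. A call with a gripper value outside its range is refused whole. OPENING is the closure, from -1 (fully open) to 1 (shut), set as the call begins (- or left out, the last holds). The fingers move at their own pace and stop on an object; FORCE is the grip in N (left out, the last holds). Time passes only in rows, so rows that do not move let the fingers close. It gives the time, the measured TCP pose, the force, the opening and the grip force at its end, in the units of the state.
- env.get_obs(): the state, without advancing time (a new reading comes with each control period).
- get_image(name): name is "scene" or "top" or "wrist"; returns the picture (420x560x3 uint8, blue, green, red); there is no depth.
- camera_params(name): a dict with "mtx" (3x3 intrinsics, pixels), "view" (4x4, takes a point from world to camera coordinates). Camera axes: x right, y down, z forward; pixel columns grow to the right and rows downward; lengths in mm; the calibration is good to about 2 mm. A picture is of the moment at which its call begins: read the wrist's pose just before it. camera_params takes no time and is no camera call; for the wrist camera it gives the pose at the moment of the call.
- ticket.job_done(): hands the job in; it is judged then, once.
The state is a dict: "time_s": time; "q": joint angles; "joint_velocities": joint speeds; "joint_efforts": joint torques, N m; "tcp_pos": TCP position; "orientation": TCP orientation; "wrist_force": force on the tool from outside, world axes, zero at the start; "moment": the same for the moment, N m; "finger_gap": finger opening in mm; "gripper_force": force on a finger pad.
Only numpy, scipy, OpenCV 4.12 (cv2) and the standard library are available. Lean on these libraries where they do the work, as an engineer would, in place of code of your own. Each camera call takes 0.05 s, during which the arm holds its last target. There are 200 camera calls.

## Task

A finished cap and two stray studs have been left in the slideway of the rivet press, in the way of the loaded sliding nest. Clear them out first: stand the finished cap upright on the floor of the red tray with the other finished caps (set it down, do not drop it) and drop both studs into the blue basket of studs. Then push the nest, without slamming it, fully home against its stop under the spindle; leave the start buttons, the finished caps and everything else on the bench undisturbed.

Things in the scene. Friction and masses are not known exactly. Their poses are not given: they have to be found in the camera images.
- press: Bench rivet press: green cast base and head, steel column, orange housing. Origin on the bench under the spindle axis, z up; its y runs along the slideway, out of the press to the loading end. Base x -100 to 100, y -280 to 120, 45 mm high. Head and housing x -75 to 75, from y = 35 mm backwards, underside 370 mm above the bench.
- slideway (a point): Middle of the slideway floor, 58 mm above the bench, on the press's y axis at y = 170 mm. The floor is 112 mm wide (press x -56 to 56) and runs from the end stop at y = -56 to y = 490 mm. On each side a guide rail, 14 mm wide, rises 12 mm above the floor. The loose parts lie on it between y = 95 and 290 mm. Axes as the press.
- spindle_tip (a point): Tip of the spindle tool, 144 mm above the bench over the press's origin. The nose widens upwards to 46 mm across, then 54 mm from 277 mm above the bench.
- nest (a joint): Sliding nest: how far it stands out of home along the press's +y (m). 0 = fully home on its stop; starts at 0.35 to 0.385. It slides stiffly (about 4 to 5 N) and stays where it is left. Anything caught between it and the end stop keeps it from getting home.
- nest_bar (a point): Middle of the nest's black crossbar, its push handle: a round bar 16 mm thick, 92 mm long along the press's x, axis 90 mm above the bench, on two 9 mm rods 82 mm long. Pushed along the press's -y by the joint's value, it brings the nest home. Only open bench lies behind it (+y).
- nest_front (a point): Middle of the leading edge of the nest's aluminium plate (110 mm in press x, 100 mm in y, top 74 mm above the bench). A cap with its stud is clamped on its middle, top 124 mm above the bench; at its rear an upright bracket rises to 106 mm.
- cap: The finished cap, standing in the slideway: steel cylinder 42 mm across and 30 mm high with a yellow-zinc pin 9 mm across standing another 18 mm up in the middle; origin at the centre of its underside, z up; about 0.2 kg.
- stud_a: First stray stud in the slideway: yellow-zinc stud lying on a flat, 50 mm long: a hexagon 14 mm across flats and 32 mm long, then a round shank 9 mm across and 18 mm long towards its +x; origin on its axis at mid length (7 mm above what it lies on), x along it; about 40 g.
- stud_b: Second stray stud in the slideway, like the first: yellow-zinc stud lying on a flat, 50 mm long: a hexagon 14 mm across flats and 32 mm long, then a round shank 9 mm across and 18 mm long towards its +x; origin on its axis at mid length (7 mm above what it lies on), x along it; about 40 g.
- tray: Red open tray, fixed, outside 130 mm in its x by 180 mm in its y, 30 mm high, walls and floor 4 mm; origin at the centre of its underside, so its floor is at z = 4 mm. Two finished caps stand in its half at negative y (y = -48 to -62 mm); its half at positive y is free.
- basket: Blue perforated basket of studs, fixed, outside 130 mm in its x by 180 mm in its y, 60 mm high, walls 4 mm; origin at the centre of its underside. It is filled with studs to about 20 mm above the bench: dropped studs come to rest on them.
- done_1: A finished cap already standing in the red tray, like cap: steel cylinder 42 mm across and 30 mm high with a yellow-zinc pin 9 mm across standing another 18 mm up in the middle; origin at the centre of its underside, z up. Leave it standing.
- done_2: Another finished cap already standing in the red tray, the same as done_1: origin at the centre of its underside, z up. Leave it standing.
- box_left (a point): Start button box left of the robot's middle, yellow and black, 70 by 80 mm; this point is the centre of its top face, 62 mm above the bench; the green button on it rises to 84 mm above the bench. Not to be touched.
- start_left (a joint): How far the green start button on that box (left) is pressed (m): 0 = up, 0.006 = fully down. Leave it alone.
- box_right (a point): Start button box right of the robot's middle, yellow and black, 70 by 80 mm; this point is the centre of its top face, 62 mm above the bench; the green button on it rises to 84 mm above the bench. Not to be touched.
- start_right (a joint): How far the green start button on that box (right) is pressed (m): 0 = up, 0.006 = fully down. Leave it alone.
- spray: Spray bottle, loose, 72 mm across and 210 mm high, nozzle out to 65 mm from its axis; origin at the centre of its underside, z up. Leave it alone.
- tin: Small green round tin, loose, 64 mm across, 55 mm high; origin at the centre of its underside, z up. Leave it alone.
- spanner: Steel open-end spanner lying on the bench, loose, 186 mm long along its x, 30 mm wide, 10 mm thick; origin at its middle. Leave it alone.

How it is judged:
By the outcome, as a careful person would: the job done as asked, in the order asked, and still so for the second after the job is handed in, with the robot touching nothing.
It also fails if it takes over 72 s, if anything falls off the work surface, if the arm or the gripper's body presses on something with over 40 N, if the wrist force passes 120 N, or if a joint passes its speed limit or range.

## Working session

There is one attempt and no reset: what is moved stays moved. The work goes in short steps, Python scripts to look and compute and a shell command to move; the robot and the scene stay as the last step left them, time stands still between calls to the robot, and variables do not carry over. Pictures are saved under pics/ and viewed, at most 10 in all, crops included, and the job is handed in when it is done.

```bash
mkdir -p pics; python3 - <<'E'
from workcell import env,get_image,camera_params
import cv2,numpy as np
print({k:np.round(v,3) for k,v in env.get_obs().items()})
for n in("scene","top"):
    im=get_image(n);cv2.imwrite(f"pics/{n}0.png",im)
    p=camera_params(n);print(n,np.round(p["mtx"],1).tolist(),np.round(p["view"],4).tolist())
E
```

```text
{'time_s': np.float64(0.0), 'q': array([ 1.04 ,  0.088,  1.372, -0.   ,  1.684, -0.103]), 'joint_velocities': array([-0.001,  0.001,  0.001,  0.001, -0.001,  0.002]), 'joint_efforts': array([ 1.0000e-03, -3.5187e+01, -3.1327e+01, -0.0000e+00,  1.1000e-02,
        0.0000e+00]), 'tcp_pos': array([227.953, 500.012, 244.099]), 'orientation': array([-6.670e-01, -3.069e+00,  3.000e-03]), 'wrist_force': array([-0.741,  0.474,  0.156]), 'moment': array([-0.032, -0.041,  0.004]), 'gripper_force': np.float64(0.0), 'finger_gap': np.float64(85.383)}
scene [[399.9, 0.0, 282.0], [0.0, 399.9, 212.1], [0.0, 0.0, 1.0]] [[0.0778, 0.9969, -0.0107, 51.9258], [0.8532, -0.0721, -0.5165, -415.3456], [-0.5157, 0.0311, -0.8562, 1413.5074], [0.0, 0.0, 0.0, 1.0]]
top [[388.7, 0.0, 280.3], [0.0, 388.7, 210.9], [0.0, 0.0, 1.0]] [[0.0302, -0.9995, 0.009, -93.6702], [-0.9814, -0.0313, -0.1894, 545.6984], [0.1895, -0.0031, -0.9819, 981.6513], [0.0, 0.0, 0.0, 1.0]]
```

View pics/top0.png

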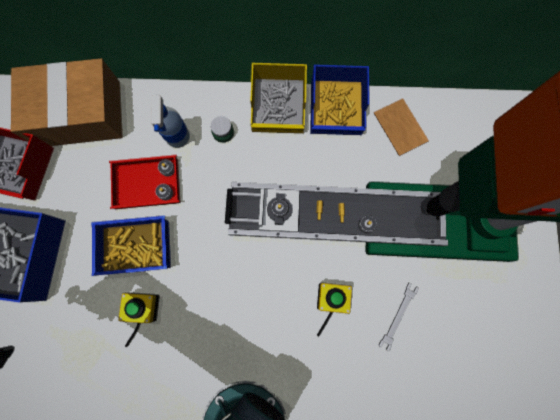

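View pics/scene0.png

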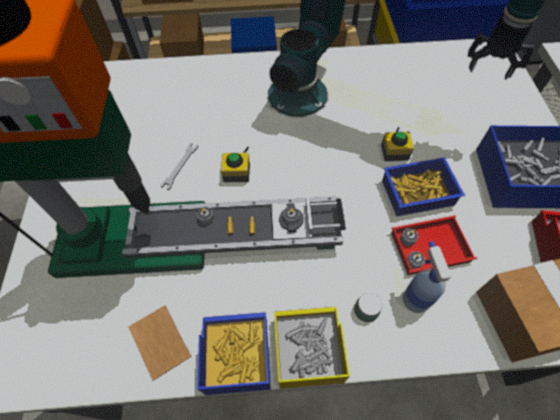

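The top view shows the nest at about (278,208), studs at (320,210) and (341,212), and the cap at (368,224). The red tray is at (145,181). There are two blue boxes of yellow studs, at (131,246) and (340,100), so I'll measure both.

```bash
cat > h.py <<'E'
import numpy as np,cv2
from workcell import env,get_image,camera_params
def ray(p,uv):
    V=p["view"];R=V[:3,:3];c=-R.T@V[:3,3];d=R.T@np.linalg.inv(p["mtx"])@[uv[0],uv[1],1];return c,d
def onz(p,uv,z):
    c,d=ray(p,uv);return c+d*(z-c[2])/d[2]
def proj(p,X):
    V=p["view"];x=p["mtx"]@(V[:3,:3]@X+V[:3,3]);return x[:2]/x[2]
E
python3 - <<'E'
from h import *
for n,boxes in(("top",[(85,145,375,260+20)]),("scene",[(120,140,480,400)])):
    pass
t=cv2.imread("pics/top0.png");s=cv2.imread("pics/scene0.png");pt=camera_params("top");ps=camera_params("scene")
a=cv2.resize(t[150:280,215:455],None,fx=3.3,fy=3.3,interpolation=cv2.INTER_CUBIC)
b=cv2.resize(t[145:285,80:190],None,fx=2,fy=2);c=cv2.resize(t[55:140,300:375],None,fx=2,fy=2);
d=cv2.resize(s[120:310,370:500][:,:],None,fx=1,fy=1)
e=s[305:400,195:350]
H=np.zeros((290,792,3),np.uint8)
x=0
for i in(b,c,d,e):
    i=i[:290];H[:i.shape[0],x:x+i.shape[1]]=i;x+=i.shape[1]+4
cv2.imwrite("pics/c1.png",np.vstack([a[:300],H])[:600,:792])
hsv=cv2.cvtColor(t,cv2.COLOR_BGR2HSV)
for nm,lo,hi in(("blue",(105,120,50),(130,255,255)),("red",(0,180,80),(8,255,255))):
    m=cv2.inRange(hsv,lo,hi);m=cv2.morphologyEx(m,cv2.MORPH_CLOSE,np.ones((5,5)))
    for k in cv2.findContours(m,0,2)[0]:
        if cv2.contourArea(k)>600:
            r=cv2.minAreaRect(k);z=60 if nm=="blue" else 30
            q=[onz(pt,u,z)[:2] for u in cv2.boxPoints(r)]
            print(nm,np.round(r[0]),np.round(q).tolist(),[round(np.linalg.norm(q[i]-q[i-1])) for i in range(4)])
E
```

```text
blue [128. 245.] [[502.0, 426.0], [525.0, 227.0], [387.0, 203.0], [365.0, 398.0]] [140, 201, 140, 196]
blue [340.  99.] [[769.0, -151.0], [977.0, -154.0], [977.0, -319.0], [769.0, -309.0]] [159, 208, 164, 208]
red [143. 182.] [[677.0, 409.0], [701.0, 222.0], [568.0, 199.0], [545.0, 382.0]] [135, 189, 136, 184]
```

View pics/c1.png

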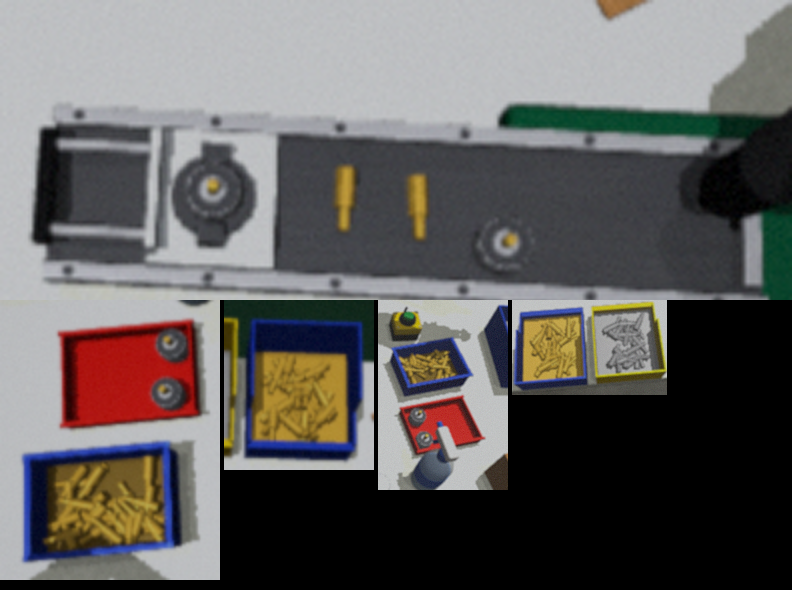

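The near blue box, about 140x198 mm at (445,313), matches the basket and is in reach. The far one is larger and out of reach. The studs lie across the slide with their shanks toward −x.

```bash
python3 - <<'E'
from h import *
t=cv2.imread("pics/top0.png");s=cv2.imread("pics/scene0.png");pt=camera_params("top");ps=camera_params("scene")
cr=lambda u:(u[0]/3.3+215,u[1]/3.3+150)
A=np.array([onz(pt,cr(u),70)[:2] for u in[(80,115),(216,121),(340,128),(465,134),(590,140),(715,147)]])
B=np.array([onz(pt,cr(u),70)[:2] for u in[(68,270),(208,277),(335,283),(463,290),(590,296)]])
print("screws",A.round().tolist(),B.round().tolist())
for Q in(A,B):
    f=np.polyfit(Q[:,1],Q[:,0],1);print("x=a*y+b",f)
def blobs(im,p,z,roi,lo,hi,mn):
    m=cv2.inRange(cv2.cvtColor(im,cv2.COLOR_BGR2HSV),lo,hi)
    k=np.zeros_like(m);x,y,w,h=roi;k[y:y+h,x:x+w]=m[y:y+h,x:x+w]
    for c in cv2.findContours(k,0,1)[0]:
        if len(c)>5 and cv2.contourArea(c)>mn:
            r=cv2.minAreaRect(c);bp=cv2.boxPoints(r);q=np.array([onz(p,u,z)[:2] for u in bp])
            e=q[1]-q[0];g=q[2]-q[1];l=e if np.linalg.norm(e)>np.linalg.norm(g) else g
            print(np.round(r[0],1),r[1],"ctr",q.mean(0).round(1),"ang",round(np.degrees(np.arctan2(l[1],l[0])),1))
print("top studs/pins");blobs(t,pt,67,(310,190,70,45),(12,120,80),(32,255,255),3)
print("scene");blobs(s,ps,67,(190,200,80,40),(12,120,80),(32,255,255),3)
for n,u,z in(("cap rim",(503,243),88),("nestfront",(277,200),74),("nestcap",(213,190),124),("bar top",(43,185),98)):
    print(n,onz(pt,cr(u),z).round(1))
for n,u in(("done1",(165,392-300)),("done2",(172,345-300))):
    print(n,onz(pt,(u[0]/2+80,u[1]/2+145),34).round(1))
E
```

```text
screws [[612.0, 34.0], [610.0, -75.0], [608.0, -175.0], [606.0, -275.0], [604.0, -375.0], [602.0, -476.0]] [[486.0, 37.0], [484.0, -73.0], [482.0, -172.0], [480.0, -273.0], [478.0, -372.0]]
x=a*y+b [1.94419146e-02 6.11254145e+02]
x=a*y+b [1.89892371e-02 4.85500086e+02]
top studs/pins
[369. 222.] (2.0, 2.0) ctr [ 523.3 -309.4] ang 179.2
[341.5 212.5] (19.0, 5.0) ctr [ 546.5 -237.4] ang 179.9
[319.1 209.5] (5.771215438842773, 19.2042179107666) ctr [ 552.7 -178.4] ang -4.9
scene
[251.5 225. ] (16.0, 5.0) ctr [ 552.5 -176.2] ang -2.4
[229.5 225. ] (16.0, 5.0) ctr [ 547.5 -234.7] ang -0.8
cap rim [ 515.4 -300.3   88. ]
nestfront [ 546.5 -125.2   74. ]
nestcap [542.8 -74.4 124. ]
bar top [547.8  56.7  98. ]
done1 [596.9 246.1  34. ]
done2 [663.8 242.3  34. ]
```

```bash
python3 -m pendant '.0425 -.1 .002 0 0 .26;.0425 -.1 .002 0 0 .26;.0425 -.1 .002 0 0 .26;.0425 -.1 .002 0 0 .26;.0425 -.1 .002 0 0 .26;.0425 -.1 .002 0 0 .26;.0425 -.1 .002 0 0 .26;.0425 -.1 .002 0 0 .26;.0425 -.1 .002 0 0 .26;.0425 -.1 .002 0 0 .26;.0425 -.1 .002 0 0 .26;.0425 -.1 .002 0 0 .26;.0425 -.1 .002 0 0 .26;.0425 -.1 .002 0 0 .26;.0425 -.1 .002 0 0 .26;.0425 -.1 .002 0 0 .26;.0425 -.1 .002 0 0 .26;.0425 -.1 .002 0 0 .26;0 0 0 0 0 0;0 0 0 0 0 0' -1
python3 - <<'E'
from h import *
p=camera_params("wrist");im=get_image("wrist");cv2.imwrite("pics/w1.png",im);np.savez("w1.npz",**p)
V=p["view"];print("cam",(-V[:3,:3].T@V[:3,3]).round(1),"z",V[2,:3].round(3));o=env.get_obs();print(o["tcp_pos"],o["orientation"],o["q"])
pt=camera_params("top");ps=camera_params("scene")
print("spray base(scene)",onz(ps,(425,300),0).round(), "top px at z210", onz(pt,(172,128),120).round())
E
```

```text
time_s: 2.1
tcp_pos: [533.9, -220.1, 258.3]
orientation: [-0.086, -3.138, -0.003]
wrist_force: [0.3, 0.2, -0.2]
finger_gap: 85.4
gripper_force: 0.0
cam [ 467.1 -216.8  387.1] z [ 0.258 -0.013 -0.966]
[ 533.86197445 -219.19205929  258.92789416] [-8.43777163e-02 -3.13888077e+00 -2.27089696e-03] [-4.88146260e-01  1.47121897e-01  1.27788164e+00  5.99821816e-04
  1.71864521e+00 -2.00510485e+00]
spray base(scene) [772. 255.   0.] top px at z210 [744. 210. 120.]
```

View pics/w1.png

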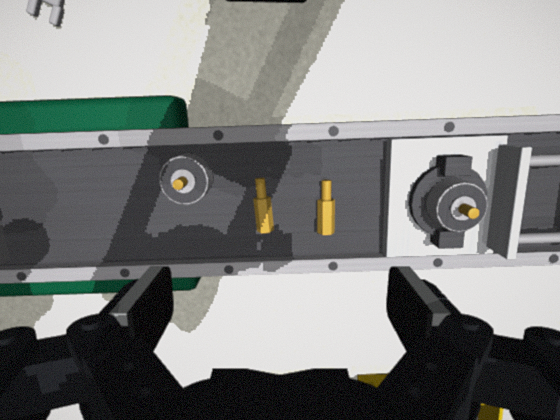

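The wrist view is flipped, with image up = −x. The cap's top circle is at about (186,180), stud B at (263,208), stud A at (326,208), and the nest front edge at u≈387.

```bash
python3 - <<'E'
from h import *
p=dict(np.load("w1.npz"));im=cv2.imread("pics/w1.png");pt=camera_params("top")
m=cv2.inRange(cv2.cvtColor(im,cv2.COLOR_BGR2HSV),(12,110,50),(32,255,255));m[:,400:]=0;m[:170]=0;m[250:]=0
m=cv2.morphologyEx(m,cv2.MORPH_CLOSE,np.ones((5,5)))
for c in cv2.findContours(m,0,1)[0]:
    if cv2.contourArea(c)<30:continue
    r=cv2.minAreaRect(c);print(np.round(r[0]),np.round(r[1]))
    pts=c[:,0,:];P=np.array([onz(p,u,66)[:2] for u in pts])
    q,(w,h),a=cv2.minAreaRect(P.astype(np.float32));print("  world ctr",np.round(q,1),round(w),round(h),round(a,1))
g=cv2.GaussianBlur(cv2.cvtColor(im,cv2.COLOR_BGR2GRAY),(3,3),0)
C=cv2.HoughCircles(g[140:225,140:230],cv2.HOUGH_GRADIENT,1,40,param1=80,param2=12,minRadius=17,maxRadius=32);print("circ",C)
for u in[(186,177)]:print("cap top",onz(p,u,88).round(1))
print("pin top",onz(p,(178,183),106).round(1), "nest front",onz(p,(387,195),74).round(1),onz(p,(474,211),124).round(1))
for u in[(333,131),(218,135),(103,139),(449,127),(334,266),(229,269),(438,262)]:print(onz(p,u,70).round(1))
E
```

```text
[326. 207.] [54. 17.]
  world ctr [ 550.4 -178.1] 16 52 88.4
[262. 205.] [56. 17.]
  world ctr [ 545.5 -236.6] 53 16 2.3
[179. 183.] [10. 15.]
  world ctr [ 520.1 -310.5] 9 14 22.7
circ [[[44.5 39.5 22.4]]]
cap top [ 511.4 -297.9   88. ]
pin top [ 513.2 -300.   106. ] nest front [ 539.8 -123.9   74. ] [544.4 -72.2 124. ]
[ 481.2 -170.7   70. ]
[ 479.1 -270.5   70. ]
[ 476.8 -370.8   70. ]
[483.5 -70.5  70. ]
[ 607.5 -171.9   70. ]
[ 604.9 -272.5   70. ]
[609.  -72.6  70. ]
```

```bash
python3 -m pendant '-.0135 -.05 -.05 0 0 .1;-.0135 -.05 -.05 0 0 .1;-.0135 -.05 -.05 0 0 .1;-.0135 -.05 -.05 0 0 .1;0 0 0 0 0 0;0 0 -.05 0 0 0;0 0 -.05 0 0 0;0 0 -.05 0 0 0;0 0 -.04 0 0 0;0 0 -.03 0 0 0;0 0 -.02 0 0 0;0 0 -.0175 0 0 0;0 0 0 0 0 0;0 0 0 0 0 0' -.32
python3 -m pendant '0 0 0 0 0 0;0 0 0 0 0 0;0 0 0 0 0 0;0 0 0 0 0 0;0 0 0 0 0 0;0 0 0 0 0 0' 1 50
```

```text
time_s: 3.55
tcp_pos: [512.9, -299.6, 77.3]
orientation: [0.034, 3.141, -0.001]
wrist_force: [-0.0, 0.0, 0.3]
finger_gap: 56.5
gripper_force: 0.0
time_s: 4.15
tcp_pos: [513.2, -300.1, 78.0]
orientation: [0.034, 3.14, -0.002]
wrist_force: [-0.0, -0.7, 4.9]
finger_gap: 40.4
gripper_force: 51.3
```

```bash
python3 -m pendant '0 0 .01 0 0 0;0 0 .04 0 0 0;0 0 .07 0 0 0;0 0 .09 0 0 0;.003 .02 .0875 0 0 0;.008 .05 .01 0 0 0' 
python3 -m pendant '.015 .09 0 0 0 .11;.015 .09 0 0 0 .11;.015 .09 0 0 0 .11;.015 .09 0 0 0 .11;.015 .09 0 0 0 .11;.015 .09 0 0 0 .11;.015 .09 0 0 0 .11;.015 .09 0 0 0 .11;.015 .09 0 0 0 .11;.015 .09 0 0 0 .11;.015 .09 0 0 0 .11;.015 .09 0 0 0 .11;.015 .09 0 0 0 .11;.015 .09 0 0 0 .11;.015 .09 0 0 0 .11;.015 .09 0 0 0 .11;.01 .0525 0 0 0 0;.005 .03 0 0 0 0;0 0 0 0 0 0'
python3 - <<'E'
from h import *
p=camera_params("wrist");im=get_image("wrist");cv2.imwrite("pics/w2.png",im);np.savez("w2.npz",**p);print(env.get_obs()["tcp_pos"])
E
```

```text
time_s: 4.75
tcp_pos: [518.3, -273.5, 204.5]
orientation: [0.037, 3.135, -0.008]
wrist_force: [0.8, -0.5, -1.2]
finger_gap: 40.5
gripper_force: 50.9
time_s: 6.65
tcp_pos: [618.2, 338.6, 197.7]
orientation: [0.19, -3.133, 0.001]
wrist_force: [-0.1, 0.2, -2.3]
finger_gap: 40.0
gripper_force: 51.0
[618.50179972 337.1713474  198.23687136]
```

View pics/w2.png

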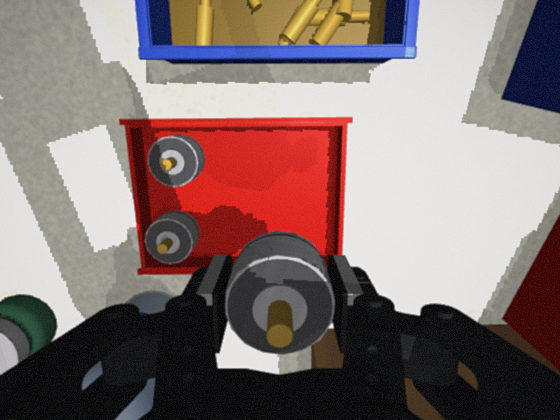

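The cap is held upright. The tray's rim corners are at about (122,121), (351,120) and (138,272), and both finished caps are standing.

```bash
python3 - <<'E'
from h import *
p=dict(np.load("w2.npz"))
for u,z in[((122,121),30),((351,120),30),((139,272),30),((176,160),34),((172,237),34),((138,53),60),((417,50),60)]:print(u,onz(p,u,z).round(1))
E
```

```text
(122, 121) [569.9 204.9  30. ]
(351, 120) [546.9 387.7  30. ]
(139, 272) [700.5 221.1  30. ]
(176, 160) [595.4 250.6  34. ]
(172, 237) [662.1 250.2  34. ]
(138, 53) [521.  228.2  60. ]
(417, 50) [495.9 419.1  60. ]
```

```bash
python3 -m pendant '0 0 -.03 0 0 0;0 0 -.06 0 0 0;0 0 -.07 0 0 0;0 0 -.07 0 0 0;0 0 -.06 0 0 0;0 0 -.05 0 0 0;0 0 -.04 0 0 0;0 0 -.025 0 0 0;0 0 -.015 0 0 0;0 0 -.005 0 0 0;0 0 0 0 0 0;0 0 0 0 0 0'
python3 -m pendant '0 0 -.0025 0 0 0;0 0 -.0025 0 0 0;0 0 -.0025 0 0 0;0 0 0 0 0 0;0 0 0 0 0 0'
```

```text
time_s: 7.9
tcp_pos: [619.7, 337.8, 31.1]
orientation: [-0.187, 3.134, 0.001]
wrist_force: [0.6, 0.7, -1.1]
finger_gap: 40.5
gripper_force: 51.0
time_s: 8.4
tcp_pos: [618.9, 337.4, 26.6]
orientation: [0.187, -3.136, -0.0]
wrist_force: [-0.4, -0.4, -2.1]
finger_gap: 40.2
gripper_force: 51.0
```

```bash
python3 -m pendant '0 0 -.0025 0 0 0;0 0 -.0025 0 0 0;0 0 0 0 0 0;0 0 0 0 0 0'
```

```text
time_s: 8.8
tcp_pos: [618.9, 337.4, 24.6]
orientation: [0.187, -3.136, 0.0]
wrist_force: [0.9, 0.5, -2.6]
finger_gap: 40.3
gripper_force: 51.0
```

```bash
python3 -m pendant '0 0 -.0025 0 0 0;0 0 0 0 0 0;0 0 0 0 0 0'; python3 -m pendant '0 0 -.002 0 0 0;0 0 0 0 0 0;0 0 0 0 0 0'
```

```text
time_s: 9.1
tcp_pos: [619.1, 337.5, 24.1]
orientation: [-0.187, 3.136, 0.0]
wrist_force: [-0.5, -1.2, -0.7]
finger_gap: 40.8
gripper_force: 51.1
time_s: 9.4
tcp_pos: [619.2, 337.6, 24.1]
orientation: [-0.188, 3.135, 0.0]
wrist_force: [-2.5, -0.9, 5.2]
finger_gap: 40.5
gripper_force: 51.4
```

```bash
python3 -m pendant '0 0 0 0 0 0;0 0 0 0 0 0;0 0 0 0 0 0;0 0 0 0 0 0' -.32; python3 -m pendant '0 0 .02 0 0 0;0 0 .05 0 0 0;0 0 .08 0 0 0;0 0 .1 0 0 0;0 0 .1 0 0 0;0 0 .0925 0 0 0;0 0 0 0 0 0'
python3 - <<'E'
from h import *
p=camera_params("wrist");im=get_image("wrist");cv2.imwrite("pics/w3.png",im)
E
```

```text
time_s: 9.8
tcp_pos: [619.0, 337.4, 22.5]
orientation: [0.187, -3.136, -0.0]
wrist_force: [0.4, 0.1, -0.5]
finger_gap: 56.6
gripper_force: 0.0
time_s: 10.5
tcp_pos: [621.8, 338.7, 210.0]
orientation: [-0.187, 3.121, 0.009]
wrist_force: [0.0, -0.5, 1.1]
finger_gap: 56.6
gripper_force: 0.0
```

View pics/w3.png

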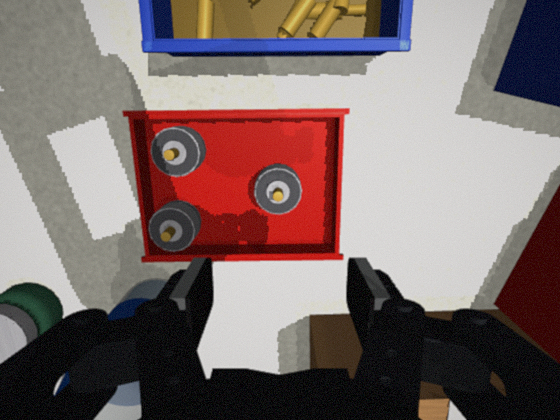

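The cap stands on the tray floor at (278,190), with the other two caps still upright. Next is stud B.

```bash
python3 -m pendant '-.01 -.09 0 0 0 -.066;-.01 -.09 0 0 0 -.066;-.01 -.09 0 0 0 -.066;-.01 -.09 0 0 0 -.066;-.01 -.09 0 0 0 -.066;-.01 -.09 0 0 0 -.066;-.01 -.09 0 0 0 -.066;-.01 -.09 0 0 0 -.066;-.01 -.09 0 0 0 -.066;-.01 -.09 0 0 0 -.066;-.01 -.09 0 0 0 -.066;-.01 -.09 0 0 0 -.066;-.01 -.09 0 0 0 -.066;-.01 -.09 0 0 0 -.066;-.01 -.09 0 0 0 -.066;-.008 -.055 0 0 0 0;-.0045 -.03 0 0 0 0;0 0 0 0 0 0;0 0 0 0 0 0' .06
python3 -m pendant '0 0 -.03 0 0 0;0 0 -.06 0 0 0;0 0 -.07 0 0 0;0 0 -.06 0 0 0;0 0 -.045 0 0 0;0 0 -.025 0 0 0;0 0 -.015 0 0 0;0 0 -.006 0 0 0;0 0 0 0 0 0;0 0 0 0 0 0'
python3 -m pendant '0 0 0 0 0 0;0 0 0 0 0 0;0 0 0 0 0 0;0 0 0 0 0 0;0 0 0 0 0 0;0 0 0 0 0 0' 1 40
```

```text
time_s: 12.45
tcp_pos: [553.9, -235.6, 199.3]
orientation: [0.064, -3.14, -0.002]
wrist_force: [-0.2, 0.5, -0.3]
finger_gap: 40.5
gripper_force: 0.0
time_s: 13.45
tcp_pos: [554.7, -236.8, 76.8]
orientation: [-0.063, 3.139, -0.002]
wrist_force: [-0.3, 0.3, 0.2]
finger_gap: 40.3
gripper_force: 0.0
time_s: 14.05
tcp_pos: [554.5, -236.9, 76.5]
orientation: [-0.063, 3.139, -0.001]
wrist_force: [-0.9, 0.2, 5.6]
finger_gap: 13.9
gripper_force: 39.5
```

```bash
python3 -m pendant '0 0 .02 0 0 0;0 0 .06 0 0 0;0 0 .08 0 0 0;0 0 .08 0 0 0;-.016 .06 .03 0 0 0;-.016 .09 0 0 0 0;-.016 .09 0 0 0 0;-.016 .09 0 0 0 0;-.016 .09 0 0 0 0;-.016 .09 0 0 0 0;-.016 .09 0 0 0 0;-.016 .09 0 0 0 0;-.016 .09 0 0 0 0;-.016 .09 0 0 0 0;-.016 .09 0 0 0 0;-.016 .09 0 0 0 0;-.016 .09 0 0 0 0;-.016 .09 0 0 0 0;-.016 .09 0 0 0 0'
python3 -m pendant '-.012 .07 0 0 0 0;-.008 .04 0 0 0 0;0 0 -.02 0 0 0;0 0 -.05 0 0 0;0 0 -.07 0 0 0;0 0 -.07 0 0 0;0 0 -.05 0 0 0;0 0 -.03 0 0 0;0 0 -.02 0 0 0;0 0 0 0 0 0;0 0 0 0 0 0'
```

```text
time_s: 15.95
tcp_pos: [457.0, 292.7, 183.0]
orientation: [0.063, -3.14, 0.001]
wrist_force: [0.2, -0.5, -0.6]
finger_gap: 13.6
gripper_force: 39.2
time_s: 17.05
tcp_pos: [450.7, 335.5, 60.5]
orientation: [-0.063, 3.139, 0.001]
wrist_force: [0.5, -0.0, 0.4]
finger_gap: 13.7
gripper_force: 39.2
```

```bash
python3 -m pendant '0 0 0 0 0 0;0 0 0 0 0 0;0 0 0 0 0 0;0 0 .04 0 0 0;0 0 .08 0 0 0;0 0 .1 0 0 0;0 0 .08 0 0 0;0 0 .026 0 0 0' .06
python3 -m pendant '.0185 -.088 0 0 0 -.06;.0185 -.088 0 0 0 -.06;.0185 -.088 0 0 0 -.06;.0185 -.088 0 0 0 -.06;.0185 -.088 0 0 0 -.06;.0185 -.088 0 0 0 -.06;.0185 -.088 0 0 0 -.06;.0185 -.088 0 0 0 -.06;.0185 -.088 0 0 0 -.06;.0185 -.088 0 0 0 -.06;.0185 -.088 0 0 0 -.06;.0185 -.088 0 0 0 -.06;.0185 -.088 0 0 0 -.06;.0185 -.088 0 0 0 -.06;.0135 -.0515 0 0 0 0;0 0 0 0 0 0;0 0 0 0 0 0'
python3 - <<'E'
from h import *
p=camera_params("wrist");w=get_image("wrist");t=get_image("top");pt=camera_params("top")
a=cv2.resize(t[145:285,80:380],None,fx=1.86,fy=1.86,interpolation=cv2.INTER_CUBIC)
cv2.imwrite("pics/c4.png",np.vstack([a,w[:330,:558]]))
E
```

```text
time_s: 17.85
tcp_pos: [451.7, 336.6, 195.3]
orientation: [-0.063, 3.133, 0.007]
wrist_force: [0.8, 0.1, 0.2]
finger_gap: 40.2
gripper_force: 0.0
time_s: 19.55
tcp_pos: [558.8, -177.4, 189.1]
orientation: [-0.043, -3.14, -0.003]
wrist_force: [0.3, -0.0, 0.6]
finger_gap: 39.8
gripper_force: 0.0
```

View pics/c4.png

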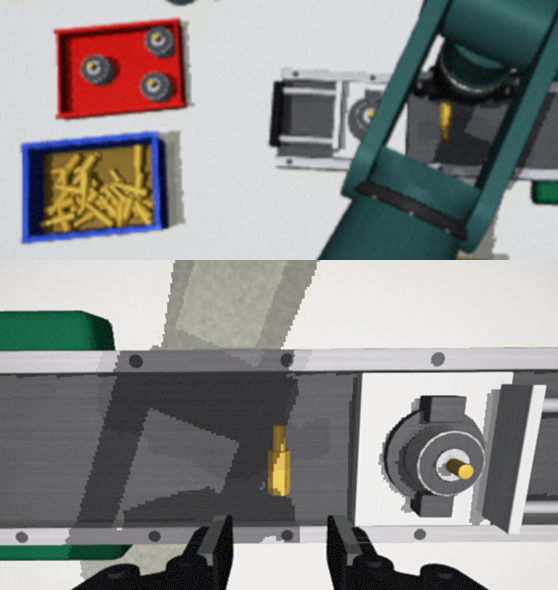

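Stud B is in the basket. Stud A at (279,460) lies centred between the fingers.

```bash
python3 -m pendant '0 0 -.03 0 0 0;0 0 -.06 0 0 0;0 0 -.06 0 0 0;0 0 -.055 0 0 0;0 0 -.04 0 0 0;0 0 -.025 0 0 0;0 0 -.01 0 0 0;0 0 -.006 0 0 0;0 0 0 0 0 0;0 0 0 0 0 0'
python3 -m pendant '0 0 0 0 0 0;0 0 0 0 0 0;0 0 0 0 0 0;0 0 0 0 0 0;0 0 0 0 0 0;0 0 0 0 0 0' 1 40
```

```text
time_s: 20.65
tcp_pos: [559.6, -178.2, 76.6]
orientation: [0.042, 3.139, -0.001]
wrist_force: [0.7, -0.0, -0.1]
finger_gap: 40.2
gripper_force: 0.0
time_s: 21.25
tcp_pos: [559.5, -178.3, 76.4]
orientation: [0.043, 3.14, -0.001]
wrist_force: [-1.0, 0.1, 5.0]
finger_gap: 14.1
gripper_force: 39.5
```

```bash
python3 -m pendant '0 0 .02 0 0 0;0 0 .06 0 0 0;0 0 .08 0 0 0;0 0 .08 0 0 0;-.02 .06 .03 0 0 0;-.02 .09 0 0 0 0;-.02 .09 0 0 0 0;-.02 .09 0 0 0 0;-.02 .09 0 0 0 0;-.02 .09 0 0 0 0;-.02 .09 0 0 0 0;-.02 .09 0 0 0 0;-.02 .09 0 0 0 0;-.02 .09 0 0 0 0;-.02 .09 0 0 0 0;-.02 .09 0 0 0 0;-.02 .09 0 0 0 0;-.0125 .035 0 0 0 0;0 0 0 0 0 0'
python3 -m pendant '0 0 -.02 0 0 0;0 0 -.05 0 0 0;0 0 -.07 0 0 0;0 0 -.07 0 0 0;0 0 -.05 0 0 0;0 0 -.03 0 0 0;0 0 -.02 0 0 0;0 0 0 0 0 0;0 0 0 0 0 0'
```

```text
time_s: 23.15
tcp_pos: [448.9, 293.3, 182.9]
orientation: [-0.037, -3.14, 0.001]
wrist_force: [0.5, -1.0, -0.4]
finger_gap: 13.4
gripper_force: 39.2
time_s: 24.05
tcp_pos: [450.8, 292.0, 60.5]
orientation: [0.043, 3.14, 0.001]
wrist_force: [0.3, 0.0, 0.6]
finger_gap: 13.8
gripper_force: 39.2
```

```bash
python3 -m pendant '0 0 0 0 0 0;0 0 0 0 0 0;0 0 0 0 0 0;0 0 .04 0 0 0;0 0 .08 0 0 0;0 0 .1 0 0 0;0 0 .08 0 0 0;0 0 .026 0 0 0;0 0 0 0 0 0' .06
```

```text
time_s: 24.95
tcp_pos: [450.9, 292.6, 192.3]
orientation: [0.042, 3.137, 0.004]
wrist_force: [-0.3, -0.1, -0.8]
finger_gap: 40.0
gripper_force: 0.0
```

```bash
python3 -m pendant '.031 -.052 0 0 0 0;.031 -.052 0 0 0 0;.031 -.052 0 0 0 0;.031 -.052 0 0 0 0;.031 -.052 0 0 0 0;.031 -.052 0 0 0 0;.031 -.052 0 0 0 0;.032 -.052 0 0 0 0;0 0 0 0 0 0;0 0 0 0 0 0' 1 60
python3 - <<'E'
from h import *
p=camera_params("wrist");w=get_image("wrist");s=get_image("scene");t=get_image("top");np.savez("w5.npz",**p)
b=cv2.resize(s[140:290,120:480],(558,232),interpolation=cv2.INTER_CUBIC)
cv2.imwrite("pics/c5.png",np.vstack([b,w[:366,:558]]))
print(env.get_obs()["tcp_pos"])
E
```

```text
time_s: 25.95
tcp_pos: [548.6, 125.4, 187.4]
orientation: [-0.044, -3.137, -0.0]
wrist_force: [-0.6, 1.2, -0.1]
finger_gap: 0.2
gripper_force: 0.0
[548.75251963 126.43900196 188.9516893 ]
```

View pics/c5.png

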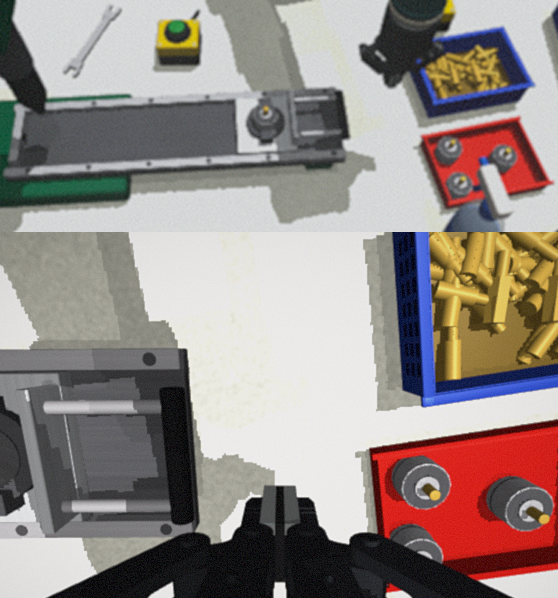

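The slideway is clear. The bar's rear edge is at wrist pixel (187,223), with open bench behind it.

```bash
python3 - <<'E'
from h import *
p=dict(np.load("w5.npz"))
for u in[(187,223),(186,155),(192,292),(176,223)]:print(u,onz(p,u,90).round(1))
E
python3 -m pendant '0 0 -.04 0 0 0;0 0 -.06 0 0 0;0 0 -.06 0 0 0;0 0 -.05 0 0 0;0 0 -.03 0 0 0;0 0 -.0125 0 0 0;0 -.02 0 0 0 0;0 -.02 0 0 0 0;0 -.01 0 0 0 0;0 0 0 0 0 0;0 0 0 0 0 0'
```

```text
(187, 223) [547.3  64.1  90. ]
(186, 155) [502.8  67.7  90. ]
(192, 292) [597.5  62.8  90. ]
(176, 223) [547.1  56.8  90. ]
time_s: 27.2
tcp_pos: [550.0, 105.4, 89.7]
orientation: [0.044, 3.14, 0.001]
wrist_force: [-1.1, 0.1, 0.8]
finger_gap: 0.3
gripper_force: 0.0
```

```bash
python3 -m pendant '0 -.012 0 0 0 0;0 -.012 0 0 0 0;0 -.012 0 0 0 0;0 -.008 0 0 0 0;0 -.006 0 0 0 0;0 -.006 0 0 0 0;0 -.006 0 0 0 0;0 -.006 0 0 0 0'; python3 -m pendant '0 -.006 0 0 0 0;0 -.006 0 0 0 0;0 -.006 0 0 0 0;0 -.006 0 0 0 0'
```

```text
time_s: 28.0
tcp_pos: [549.6, 78.9, 89.0]
orientation: [0.042, 3.141, 0.003]
wrist_force: [-0.1, 4.2, -0.5]
finger_gap: 0.2
gripper_force: 2.0
time_s: 28.4
tcp_pos: [549.4, 69.0, 88.9]
orientation: [-0.042, -3.141, -0.001]
wrist_force: [-0.4, 4.0, 0.2]
finger_gap: -0.1
gripper_force: 1.9
```

```bash
python3 -m pendant '0 -.01 0 0 0 0;-.0005 -.02 0 0 0 0;-.0006 -.03 0 0 0 0;-.0006 -.03 0 0 0 0;-.0006 -.03 0 0 0 0;-.0006 -.03 0 0 0 0;-.0006 -.03 0 0 0 0;-.0006 -.03 0 0 0 0;-.0006 -.03 0 0 0 0;-.0006 -.03 0 0 0 0;-.0006 -.03 0 0 0 0;-.0006 -.03 0 0 0 0;-.0006 -.03 0 0 0 0;-.0006 -.03 0 0 0 0;-.0006 -.03 0 0 0 0;-.0006 -.03 0 0 0 0;-.0006 -.03 0 0 0 0;-.0006 -.03 0 0 0 0;-.0006 -.03 0 0 0 0;-.0006 -.03 0 0 0 0'
python3 -m pendant '-.0006 -.03 0 0 0 0;-.0006 -.03 0 0 0 0;-.0006 -.03 0 0 0 0;-.0006 -.03 0 0 0 0;-.0006 -.03 0 0 0 0;-.0006 -.03 0 0 0 0;-.0005 -.025 0 0 0 0;-.0004 -.02 0 0 0 0;-.0003 -.015 0 0 0 0;-.0002 -.01 0 0 0 0;-.0002 -.01 0 0 0 0'
```

```text
time_s: 30.4
tcp_pos: [544.8, -160.1, 88.9]
orientation: [-0.042, -3.141, -0.0]
wrist_force: [-0.3, 5.1, 2.1]
finger_gap: 0.0
gripper_force: 2.5
time_s: 31.5
tcp_pos: [542.7, -263.4, 88.9]
orientation: [-0.042, -3.141, -0.0]
wrist_force: [-1.5, 3.9, 2.2]
finger_gap: -0.4
gripper_force: 2.0
```

```bash
python3 -m pendant '-.0001 -.005 0 0 0 0;-.0001 -.005 0 0 0 0;-.0001 -.005 0 0 0 0;-.0001 -.005 0 0 0 0;-.0001 -.005 0 0 0 0'; python3 -m pendant '-.0001 -.004 0 0 0 0;-.0001 -.004 0 0 0 0;-.0001 -.004 0 0 0 0'
```

```text
time_s: 32.0
tcp_pos: [542.6, -273.2, 88.9]
orientation: [-0.042, -3.141, -0.0]
wrist_force: [-2.1, 3.5, 1.3]
finger_gap: -0.2
gripper_force: 1.9
time_s: 32.3
tcp_pos: [542.6, -278.1, 88.9]
orientation: [-0.042, -3.141, -0.0]
wrist_force: [-2.7, 4.0, 1.5]
finger_gap: 0.0
gripper_force: 1.9
```

```bash
python3 -m pendant '-.0001 -.004 0 0 0 0;-.0001 -.004 0 0 0 0;-.0001 -.004 0 0 0 0';  python3 -m pendant '-.0001 -.004 0 0 0 0;-.0001 -.004 0 0 0 0'
```

```text
time_s: 32.6
tcp_pos: [542.5, -280.4, 88.9]
orientation: [-0.042, -3.141, -0.009]
wrist_force: [-3.1, 13.0, 5.1]
finger_gap: -0.2
gripper_force: 6.1
time_s: 32.8
tcp_pos: [542.5, -280.6, 88.9]
orientation: [-0.04, -3.14, -0.018]
wrist_force: [-2.9, 19.4, 6.7]
finger_gap: -0.3
gripper_force: 9.8
```

The force rises at y = −280.5 after about 359 mm of travel, so the nest is on its stop. I'll back off and check.

```bash
python3 -m pendant '0 .01 0 0 0 0;0 .02 0 0 0 0;0 .05 0 0 0 0;0 .07 0 0 0 0;0 .05 .03 0 0 0;0 .03 .07 0 0 0;0 .03 .1 0 0 0;0 .03 .1 0 0 0;-.05 .08 .05 0 0 0;-.05 .1 0 0 0 0;-.05 .1 0 0 0 0;-.05 .1 0 0 0 0;-.05 .05 0 0 0 0;0 0 0 0 0 0;0 0 0 0 0 0'
python3 - <<'E'
from h import *
s=get_image("scene");t=get_image("top")
a=cv2.resize(t[150:300,80:460],(700,276),interpolation=cv2.INTER_CUBIC)
b=cv2.resize(s[120:300,20:480],(700,274),interpolation=cv2.INTER_CUBIC)
cv2.imwrite("pics/c6.png",np.vstack([a,b]));cv2.imwrite("pics/t6.png",t)
E
```

```text
time_s: 34.3
tcp_pos: [442.6, 2.5, 229.5]
orientation: [0.04, 3.139, -0.001]
wrist_force: [-0.2, 0.5, 0.8]
finger_gap: -0.0
gripper_force: 0.0
```

View pics/c6.png

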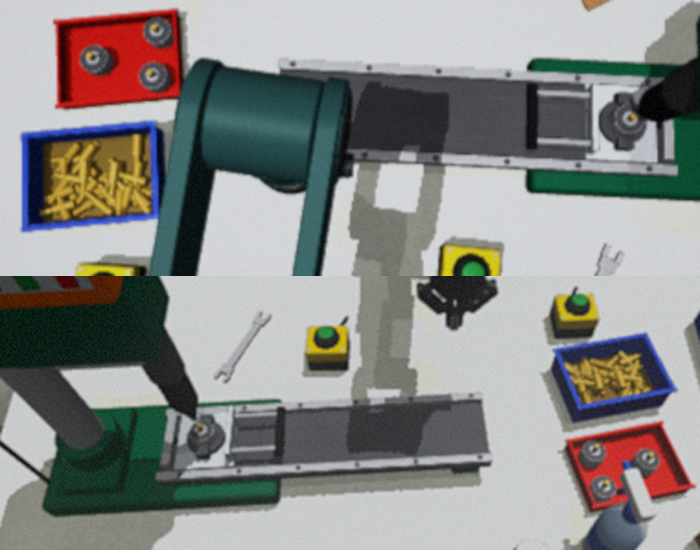

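```bash
python3 - <<'E'
from h import *
pt=camera_params("top");ps=camera_params("scene")
T=lambda u,z:onz(pt,(80+u[0]*380/700,150+u[1]*150/276),z).round(1)
S=lambda u,z:onz(ps,(20+u[0]*460/700,120+(u[1]-276)*180/274),z).round(1)
print("nest pin top",T((631,117),124),"scene",S((200,425),124),"spindle tip",S((192,415),144))
print("slide ends top",T((281,65),70),T((676,170),70),"bar",T((532,115),90), "front plate",T((657,120),74))
print("scene ends",S((490,398),70),S((158,478),70))
E
```

```text
nest pin top [ 538.9 -429.1  124. ] scene [ 543.1 -425.4  124. ] spindle tip [ 535.  -433.4  144. ]
slide ends top [609.7  51.6  70. ] [ 475.8 -509.8   70. ] bar [ 544.1 -303.8   90. ] front plate [ 545.7 -484.7   74. ]
scene ends [497.   75.3  70. ] [ 608.3 -505.3   70. ]
```

```bash
python3 - <<'E'
from h import *
p=dict(np.load("w1.npz"));pt=camera_params("top");p5=dict(np.load("w5.npz"))
T=lambda u,z:onz(pt,(80+u[0]*380/700,150+u[1]*150/276),z).round(1)
for u in[(188,115),(200,284)]:print("base front w1",onz(p,u,45).round(1))
print("top",T((528,70),45),T((528,180),45))
print("slide end w5",onz(p5,(188,120),70).round(1),onz(p5,(197,292),70).round(1))
g=cv2.cvtColor(cv2.imread("pics/t6.png"),cv2.COLOR_BGR2GRAY)
print(g[214,405:450])
for u in(437,441,445):print(u,onz(pt,(u,214),74).round(1)[1])
E
```

```text
base front w1 [ 460.4 -300.6   45. ]
base front w1 [ 631.  -308.8   45. ]
top [ 620.4 -309.3   45. ] [ 457.8 -307.4   45. ]
slide end w5 [481.5  66.   70. ] [607.8  60.9  70. ]
[ 74  67  69  72  65  61  59  59  66  83  73  74  92 138 156 116  68  82
 122 140 134  74  41  36  37  31  36  28  14   8   8   0   5   8   5   8
  18  23  40  56  57  42  44  39  43]
437 -485.8
441 -496.3
445 -506.7
```

The base front edge and the slideway end both put the press origin at y ≈ −427. The nest's pin is also at about −427, so it is home under the spindle.

```bash
python3 -c "
from workcell import ticket
print(ticket.job_done())"
```

```text
the job is handed in; nothing more can be done
None
```

The job is handed in, at about 34 s on the robot's clock: the finished cap stands upright in the red tray, both studs are in the blue basket, and the nest is fully home against its stop, with nothing else seen disturbed in the last pictures.

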